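# Clear the test plate and hold the sprung probe arm on its stop

## Robot

A 6-joint arm with a two-finger parallel gripper is mounted at the origin on the work surface. World frame = base frame: x ahead of the robot, y to its left, z up, the work surface at z = 0. Lengths are in m, angles in degrees, forces in N, time in s.
With the tool pointing down it reaches from about 0.35 to 0.875 m from the base axis. Payload 4.2 kg.
Tool frame: the origin (TCP) lies on the centre line of the jaws, within the pads' length; the fingertips stand tip_reach ahead of it and the grasp point (between the pads) is the TCP (tip_reach is the distance from the TCP to the fingertips, in m); z points along the fingers, y is the line along which they close (so a half turn about z gives the same grasp; the last joint's range is limited). The gripper opens to 87 mm and grips with 3 to 60 N. Pads are 19 mm wide; open, the fingers measure 117 mm over their backs; the gripper's body (75 mm by 190 mm) begins 51 mm behind the grasp point.
Start: joints at [-56.115, 22.042, 0.453, 0, -68.411, -14.817], TCP at [0.204, -0.591, 0.242] pointing down, gripper open.
Joint ranges: [-179.83, 179.83], [-69.29, 118.12], [-61.27, 80.66], [-181.25, 117.63], [-171.15, -9.14], [-177.46, 177.46]. Speed limits (degrees/s): [159.86, 159.86, 180, 180, 180, 180].

## Interface

Orientations are given as a 3x3 rotation matrix whose columns are the frame's x, y, z axes.
In Python, from station import sense, capture, finish_job, tip_reach gives the robot as it stands.
- The arm moves only by the tool arm_command, never from a script. Its argument "deltas" is a list of rows, each a list of 7 numbers: the turn, a rotation vector about the tool's x, y, z in rad, then the shift along the tool's x, y, z in cm, then the closure, from -1 (fully open) to 1 (shut), so that 0 is half open. In form: [[rx, ry, rz, dx, dy, dz, hand], ...]. A call has 1 to 8 rows; each row is the pose to reach, as a shift and turn from the pose commanded when the call began, along the tool's axes at that moment; what a row does not reach only later rows make up. A row lasts 1/12 s, in which the tool goes at most 41.7 mm and 7.16 degrees, less where a joint would pass 70% of its speed; a pose out of reach is approached as far as the arm can. A call with a gripper value outside its range is refused whole. The fingers move at their own pace and stop on an object; the grip force is fixed at half the most. Time passes only in rows, so rows that repeat a pose let the fingers close. It gives the time, the measured TCP pose, the force, the opening and the grip force at its end, in the units of the state.
- sense(): the state, without advancing time (a new reading comes with each control period).
- capture(name): name is "scene" or "top"; returns a dict with "pixels" (400x640x3 uint8, blue, green, red), "fovy" (degrees; the focal length in pixels is half the picture's height over the tangent of half this angle, whatever the lens; pixels are square), "cx", "cy" (the principal point, pixels), "rvec" (rotation vector, rad) and "tvec" (3), from world to camera coordinates, as OpenCV has them. Camera axes: x right, y down, z forward; pixel columns grow to the right and rows downward; lengths in m; the calibration is good to about 2 mm. A picture is of the moment at which its call begins. There is no depth.
- finish_job(): hands the job in; it is judged then, once.
The state is a dict: "time_s": time; "joints": joint angles; "joint_velocities": joint speeds; "effort": joint torques, N m; "tcp_pos": TCP position; "ee_rot": TCP orientation; "wrist_force": force on the tool from outside, world axes, zero at the start; "moment": the same for the moment, N m; "gripper_width": opening from 0.0 (shut) to 1.0 (fully open); "gripper_force": force on a finger pad.
Only numpy, scipy, OpenCV 4.12 (cv2) and the standard library are available. Lean on these libraries where they do the work, as an engineer would, in place of code of your own. Each camera call takes 0.05 s, during which the arm holds its last target. There are 200 camera calls.

## Task

Pick up the scraper block and wipe the four brass chips off the dark test plate into the teal chip tray beside it, without touching the chips with the gripper; then stand the scraper back upright on the bench, clear of the fixture. Then take the probe arm with the gripper, swing it over the plate against its spring all the way to its stop, and finish while still holding it there: do not let go, it would spring back. Leave the bottle, the open enclosure and the screwdriver alone.

Things in the scene. Friction and masses are not known exactly. Their poses are not given: they have to be found in the camera images.
- fixture: Test fixture, fixed. Origin: on the bench under the centre of the dark test plate (x -65..65, y -90..85 mm, flat top 30 mm above the bench, no rim). Teal chip tray along its +y edge. Grey ledge, same height, at its +x side (x 65..145 mm) with the arm's pivot, a red stop pin (10 mm thick, 56 mm high, at (86, -68) mm) and a rest block (50 mm high, at (128, 0) mm).
- tray_center (a point): Centre of the chip tray's floor, 4 mm above the bench, at (0, 119) mm in the fixture frame. Inside 142 mm (fixture x) by 68 mm (fixture y); it begins right at the plate's edge. Its 4 mm walls are 22 mm high, lower than the plate, so chips pushed over the edge drop in.
- pivot_axis (a point): Point on the probe arm's upright pivot axis, 58 mm above the bench on top of the steel hub (26 mm in diameter), at (115, -60) mm in the fixture frame.
- probe_handle (a point): Centre of the probe arm's handle, 76 mm above the bench: an upright teal round post 14 mm in diameter, 48 mm tall (52 to 100 mm above the bench), at the end of the flat aluminium arm (16 mm wide, 40 to 52 mm above the bench), 110 mm from the pivot axis.
- probe_arm (a joint): Angle of the probe arm, rad. 0: at rest, pointing along fixture +y, handle at (115, 50) mm in the fixture frame. Grows counter-clockwise seen from above, the handle moving first towards fixture -x, then -y over the plate, to the rigid stop at 1.4. A spring drives it back to 0: about 2 N at the handle at rest, 6 N at the stop.
- scraper_center (a point): Centre of the scraper block, half-way up (32.5 mm above its underside): teal grip on a grey foot, loose, 0.18 kg, standing upright on the bench, z up. Foot 100 mm long (its x), 26 mm thick (its y), 22 mm tall; grip above it 74 mm long, 24 mm thick, up to 65 mm total height. Best pinched across its thickness.
- chip0: Brass chip, loose, round, 20 mm in diameter, 5 mm thick, 13 g, lying on the test plate. Origin: centre of its underside.
- chip1: Brass chip, loose, square, 18 by 18 mm, 5 mm thick, 13 g, lying on the test plate. Origin: centre of its underside.
- chip2: Brass chip, loose, round, 20 mm in diameter, 5 mm thick, 13 g, lying on the test plate. Origin: centre of its underside.
- chip3: Brass chip, loose, square, 18 by 18 mm, 5 mm thick, 13 g, lying on the test plate. Origin: centre of its underside.
- cleaner: Bystander: white bottle with a red cap, 48 mm in diameter, 110 mm tall, standing loose on the bench. Origin: centre of its underside. Leave alone.
- enclosure: Bystander: half-built instrument enclosure, an open white box 150 by 120 by 55 mm with a circuit board in it. Origin: centre of its underside. Leave alone.
- screwdriver: Bystander: screwdriver with an orange handle, 170 mm long, lying along its x. Leave alone.
Things that resemble listed ones, but are neither listed nor needed, are in the scene too. Of the things like the part that bears scraper_center, leave any that is orange; of the rest the smaller one is meant.

How it is judged:
By the outcome, as a careful person would: the job done as asked, in the order asked, and still so for the second after the job is handed in, while the arm keeps its last pose, push and grip.
It also fails if it takes over 59 s, if anything falls off the work surface, if the arm or the gripper's body presses on something with over 40 N, if the wrist force passes 120 N, or if a joint passes its speed limit or range.

## Working session

There is one attempt and no reset: what is moved stays moved. The work goes in short steps, Python scripts to look and compute and a tool call to move; the robot and the scene stay as the last step left them, time stands still between calls to the robot, and variables do not carry over. Pictures are saved under pics/ and viewed, at most 10 in all, crops included, and the job is handed in when it is done.

Besides the shell and the picture viewer there is one more tool, called after "Call:" in YAML: its name, and indented under it one key for each argument. arm_command: Moves the arm, as the interface text tells. Its arguments: {"type":"object","properties":{"deltas":{"type":"array"}},"required":["deltas"]}

```bash
mkdir -p pics
cat > h.py <<'E'
import numpy as np, cv2
from station import sense, capture, finish_job, tip_reach
def snap(cam,name):
    c=capture(cam); cv2.imwrite(f'pics/{name}.png',c['pixels']); 
    np.savez(f'pics/{name}.npz',**{k:np.array(v) for k,v in c.items()}); return c
def ray(c,uv,z):
    f=200/np.tan(np.radians(float(c['fovy'])/2)); f=c['pixels'].shape[0]/2/np.tan(np.radians(float(c['fovy'])/2))
    R,_=cv2.Rodrigues(np.array(c['rvec'],float)); t=np.array(c['tvec'],float).ravel()
    d=R.T@np.array([(uv[0]-float(c['cx']))/f,(uv[1]-float(c['cy']))/f,1]); o=-R.T@t
    return o+d*(z-o[2])/d[2]
def proj(c,p):
    f=c['pixels'].shape[0]/2/np.tan(np.radians(float(c['fovy'])/2))
    R,_=cv2.Rodrigues(np.array(c['rvec'],float)); q=R@np.array(p)+np.array(c['tvec'],float).ravel()
    return q[:2]/q[2]*f+[float(c['cx']),float(c['cy'])]
E
python3 - <<'E'
from h import *
for n in('top','scene'):
    c=snap(n,n+'0'); print(n,c['fovy'],c['cx'],c['cy'],c['rvec'],c['tvec'])
s=sense(); print(s,tip_reach)
E
```

```text
top 47.00791639269053 323.260838961238 198.80375628086227 [ 2.17022224 -2.21417665  0.06188689] [0.07685843 0.57306481 1.10538153]
scene 52.91745069623565 311.0644654496457 197.91632236448035 [ 1.33518556  2.32738091 -0.82312863] [ 0.2271919  -0.35902425  1.48187153]
{'time_s': 0.1, 'joints': array([-5.61139108e+01,  2.20882321e+01,  3.89140282e-01, -2.27526636e-02,
       -6.84115773e+01, -1.48162159e+01]), 'joint_velocities': array([ 0.046949  , -0.07158543,  0.13185797,  0.07174214, -0.0097388 ,
        0.08493302]), 'effort': array([-1.43771795e-04, -3.91689634e+01,  1.87934768e+01,  4.23194066e+00,
        1.34603822e-02, -7.21355332e-05]), 'tcp_pos': array([ 0.2040494 , -0.59024082,  0.24056629]), 'ee_rot': array([[-9.45168627e-01, -3.26581803e-01, -7.70368871e-04],
       [-3.26582682e-01,  9.45166905e-01,  1.80931501e-03],
       [ 1.37237803e-04,  1.96169692e-03, -9.99998066e-01]]), 'wrist_force': array([ 0.46266138, -0.84603917, -0.38248312]), 'moment': array([ 0.03347812, -0.01291273, -0.02611189]), 'gripper_force': 0.0, 'gripper_width': 1.0043974478748243} 0.019
```

View pics/top0.png

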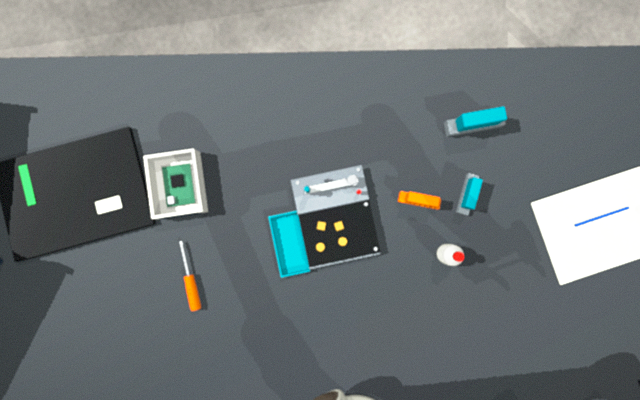

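View pics/scene0.png

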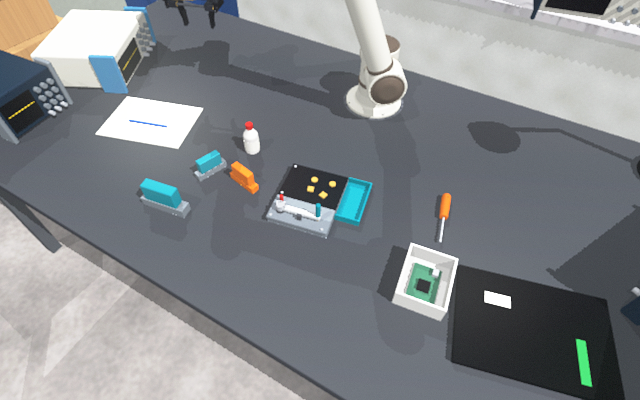

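The top view shows the fixture around (325,220), with the arm handle near (308,188), the chips at (320,226), (339,226), (320,247) and (342,241), and the tray at (290,245). The small teal scraper is at (470,194), the orange decoy at (420,200), the larger decoy at (477,120) and the bottle at (450,255).

Run:
```python
from h import *
c=dict(np.load('pics/top0.npz')); im=c['pixels'][150:290,250:500]
cv2.imwrite('pics/crop0.png',cv2.resize(im,None,fx=3.2,fy=3.2,interpolation=cv2.INTER_CUBIC))
hsv=cv2.cvtColor(c['pixels'],cv2.COLOR_BGR2HSV)
for nm,lo,hi in(('teal',(85,120,60),(100,255,255)),('yellow',(20,120,120),(32,255,255))):
    m=cv2.inRange(hsv,lo,hi); n,l,st,ce=cv2.connectedComponentsWithStats(m)
    for i in range(1,n):
        if st[i,4]>15:
            p=np.argwhere(l==i)[:,::-1].astype(np.float32); r=cv2.minAreaRect(p)
            print(nm,st[i,4],ce[i].round(1),np.round(cv2.boxPoints(r),1).tolist(), ray(c,ce[i],.035).round(4))
```

```text
teal 868 [480.9 118.3] [[454.1000061035156, 114.0], [504.8999938964844, 105.0999984741211], [508.0, 122.5999984741211], [457.20001220703125, 131.60000610351562]] [ 0.761  -0.3203  0.035 ]
teal 475 [471.7 193. ] [[460.29998779296875, 206.5], [468.70001220703125, 175.0], [483.20001220703125, 178.89999389648438], [474.79998779296875, 210.39999389648438]] [ 0.5803 -0.291   0.035 ]
teal 28 [306.3 188.6] [[304.0, 186.0], [309.0, 186.0], [309.0, 191.0], [304.0, 191.0]] [0.5989 0.1055 0.035 ]
teal 1966 [288.7 243.7] [[266.8999938964844, 215.6999969482422], [297.5, 209.3000030517578], [310.6000061035156, 271.6000061035156], [280.1000061035156, 278.0]] [0.4677 0.1499 0.035 ]
yellow 42 [401.8 196.6] [[398.6000061035156, 200.39999389648438], [400.79998779296875, 191.6999969482422], [405.1000061035156, 192.8000030517578], [402.8999938964844, 201.5]] [ 0.5748 -0.1231  0.035 ]
yellow 234 [422.1 198.7] [[407.6000061035156, 200.1999969482422], [409.1000061035156, 191.8000030517578], [438.20001220703125, 197.10000610351562], [436.70001220703125, 205.5]] [ 0.569  -0.1715  0.035 ]
yellow 82 [320.8 225.5] [[316.0, 221.0], [325.0, 221.0], [325.0, 230.0], [316.0, 230.0]] [0.5097 0.0724 0.035 ]
yellow 79 [338.4 225.6] [[332.8999938964844, 222.6999969482422], [341.0, 220.0], [343.8999938964844, 228.6999969482422], [335.79998779296875, 231.39999389648438]] [0.5085 0.0304 0.035 ]
yellow 76 [342.4 241. ] [[338.0, 237.0], [347.0, 237.0], [347.0, 245.0], [338.0, 245.0]] [0.4717 0.0218 0.035 ]
yellow 73 [319.9 246.7] [[316.0, 242.0], [324.0, 242.0], [324.0, 251.0], [316.0, 251.0]] [0.4592 0.0756 0.035 ]
yellow 103 [189.4 291.6] [[184.6999969482422, 277.29998779296875], [188.3000030517578, 276.5], [194.5, 307.70001220703125], [190.89999389648438, 308.3999938964844]] [0.3594 0.3871 0.035 ]
```

View pics/crop0.png

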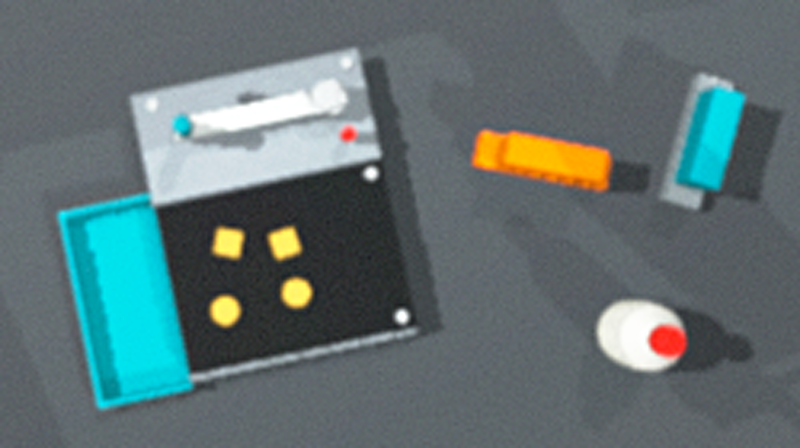

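```bash
cat >> h.py <<'E'
def T(p,q):
    q=np.array(q,float); c,s=np.cos(p[2]),np.sin(p[2]); return np.array([p[0]+c*q[0]-s*q[1],p[1]+s*q[0]+c*q[1],q[2]])
E
python3 - <<'E'
from h import *
from scipy.optimize import least_squares
c=dict(np.load('pics/top0.npz'))
def fit(cor,x0):
    pts=[np.array(k)/1000 for k,_ in cor]; px=np.array([v for _,v in cor])/3.2+[250,150]
    f=lambda p:(np.array([proj(c,T(p,q)) for q in pts])-px).ravel()
    r=least_squares(f,x0,loss='soft_l1'); return r.x,f(r.x).reshape(-1,2).round(1)
fx,res=fit([((-65,85,30),(190,377)),((-65,-90,30),(413,328)),((65,-90,30),(381,158)),((65,85,30),(158,205)),((145,85,30),(132,95)),((145,-90,30),(359,48)),
 ((86,-68,56),(348,133)),((115,-60,58),(329,97)),((115,50,100),(183,125)),((-75,157,22),(100,408)),((75,157,22),(60,212))],[.5,.05,-.2])
print(fx,np.degrees(fx[2]),res.tolist())
sc,res=fit([((50,13,22),(697,75)),((-50,13,22),(660,200)),((-50,-13,22),(703,208)),((37,12,65),(712,85)),((37,-12,65),(745,93)),((-37,-12,65),(717,190)),((-37,12,65),(678,182))],[.58,-.29,-.2])
print(sc,np.degrees(sc[2]),res.tolist())
np.savez('fit.npz',fx=fx,sc=sc)
R=np.array([[np.cos(fx[2]),np.sin(fx[2])],[-np.sin(fx[2]),np.cos(fx[2])]])
for u in((320.8,225.5),(338.4,225.6),(342.4,241),(319.9,246.7)):
    print('chip fix',(R@(ray(c,u,.035)[:2]-fx[:2])).round(4))
for n,q in(('chipmid start',(0,-60,0)),('end',(0,90,0)),('handle',(115,50,0)),('pivot',(115,-60,0))): print(n,T(fx,np.array(q)/1000).round(4))
E
```

```text
[0.49023801 0.03093401 0.18919746] 10.840215701168079 [[-0.2, -0.5], [1.7, -0.4], [0.1, -0.4], [-1.3, 0.0], [0.1, 2.0], [-0.1, 1.7], [0.5, 0.0], [0.6, -0.1], [-0.2, -0.6], [-0.4, -0.1], [-0.4, 0.1]]
[ 0.57836416 -0.28488797 -0.30870757] -17.68764113609225 [[0.0, -0.4], [0.5, -0.1], [-2.6, 0.5], [0.0, -0.2], [-0.4, 0.2], [-0.1, 0.2], [2.1, -0.2]]
chip fix [0.0269 0.0372]
chip fix [ 0.0179 -0.0039]
chip fix [-0.02   -0.0056]
chip fix [-0.0221  0.0498]
chipmid start [ 0.5015 -0.028   0.    ]
end [0.4733 0.1193 0.    ]
handle [0.5938 0.1017 0.    ]
pivot [ 0.6145 -0.0064  0.    ]
```

```bash
cat >> h.py <<'E'
F=np.load('fit.npz') if __import__('os').path.exists('fit.npz') else None
from scipy.spatial.transform import Rotation as Ro
def go(pos,yang):
    "delta row to put the TCP at pos, tool down, tool y at world heading yang deg (mod 180)"
    s=sense(); R=np.array(s['ee_rot']); 
    best=None
    for a in(yang,yang+180):
        a=np.radians(a); y=np.array([np.cos(a),np.sin(a),0]); z=np.array([0,0,-1.]); G=np.column_stack([np.cross(y,z),y,z])
        rv=Ro.from_matrix(R.T@G).as_rotvec()
        if best is None or np.linalg.norm(rv)<np.linalg.norm(best): best=rv
    print(np.round(best,3),(R.T@(np.array(pos)-s['tcp_pos'])*100).round(2),'at',s['tcp_pos'].round(4),'t',s['time_s'],'F',np.round(s['wrist_force'],1),'w',round(s['gripper_width'],3),round(s['gripper_force'],1))
E
python3 - <<'E'
from h import *
go([.5784,-.2849,.14],90-17.69); go([.5784,-.2849,.05],90-17.69)
E
```

```text
[ 0.002 -0.001  0.641] [-45.36  16.61  10.08] at [ 0.204  -0.5902  0.2406] t 0.1 F [ 0.5 -0.8 -0.4] w 1.004 0.0
[ 0.002 -0.001  0.641] [-45.36  16.6   19.08] at [ 0.204  -0.5902  0.2406] t 0.1 F [ 0.5 -0.8 -0.4] w 1.004 0.0
```

Call:
arm_command:
  deltas:
    - [0,0,0.641,-45.4,16.6,8,-0.15]
    - [0,0,0.641,-45.4,16.6,8,-0.15]
    - [0,0,0.641,-45.4,16.6,8,-0.15]
    - [0,0,0.641,-45.4,16.6,8,-0.15]
    - [0,0,0.641,-45.4,16.6,8,-0.15]
    - [0,0,0.641,-45.4,16.6,8,-0.15]
    - [0,0,0.641,-45.4,16.6,8,-0.15]
    - [0,0,0.641,-45.4,16.6,8,-0.15]

```text
time_s: 0.77
tcp_pos: [0.4505, -0.3896, 0.1886]
ee_rot: [[-0.953, 0.304, -0.001], [0.304, 0.953, 0.0], [0.001, 0.0, -1.0]]
wrist_force: [1.0, -0.5, -0.2]
gripper_width: 0.586
gripper_force: 0.0
```

Run:
```python
from h import *
go([.5784,-.2849,.16],90-17.69)
```

```text
[ 0.    -0.001  0.   ] [-9.01 13.86  2.86] at [ 0.4505 -0.3896  0.1886] t 0.7667 F [ 1.  -0.5 -0.2] w 0.586 0.0
```

Call:
arm_command:
  deltas:
    - [0,0,0,-9,13.9,4,-0.15]
    - [0,0,0,-9,13.9,4,-0.15]
    - [0,0,0,-9,13.9,4,-0.15]
    - [0,0,0,-9,13.9,4,-0.15]
    - [0,0,0,-9,13.9,4,-0.15]
    - [0,0,0,-9,13.9,4,-0.15]
    - [0,0,0,-9,13.9,4,-0.15]

```text
time_s: 1.35
tcp_pos: [0.577, -0.2859, 0.1486]
ee_rot: [[-0.953, 0.303, -0.002], [0.303, 0.953, 0.0], [0.002, -0.0, -1.0]]
wrist_force: [0.1, -0.7, 0.5]
gripper_width: 0.573
gripper_force: 0.0
```

Run:
```python
from h import *
go([.5784,-.2849,.05],90-17.69)
c=snap('scene','s1'); im=c['pixels'][90:240,120:320]
cv2.imwrite('pics/s1c.png',cv2.resize(im,None,fx=4,fy=4,interpolation=cv2.INTER_CUBIC))
```

```text
[-0.    -0.002  0.001] [-0.12  0.14  9.86] at [ 0.577  -0.2859  0.1486] t 1.35 F [ 0.1 -0.7  0.5] w 0.573 0.0
```

View pics/s1c.png

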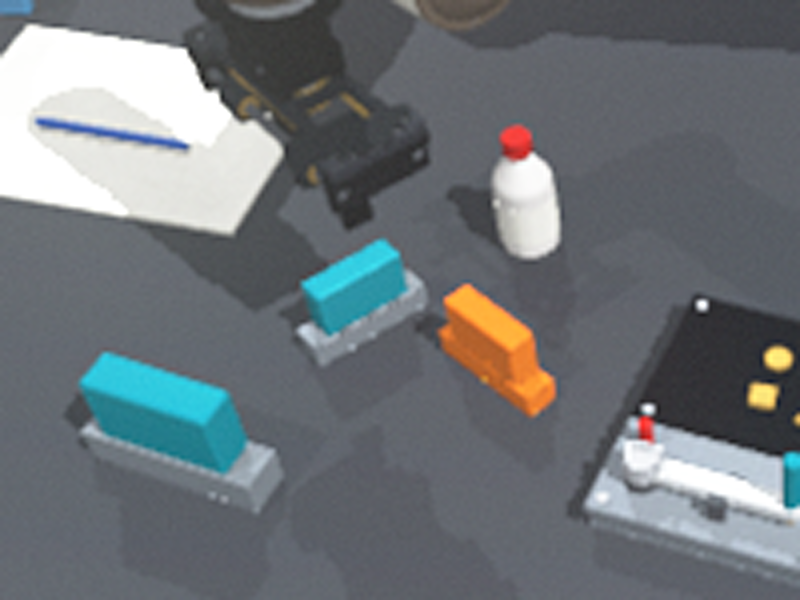

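The scene view shows the gripper directly above the small teal scraper (crop 353,285), with the orange decoy to its right (490,340) and clear. Next: descend and grip.

Call:
arm_command:
  deltas:
    - [0,0,0,-0.1,0.1,4,-0.15]
    - [0,0,0,-0.1,0.1,7,-0.15]
    - [0,0,0,-0.1,0.1,9,-0.15]
    - [0,0,0,-0.1,0.1,9.9,-0.15]
    - [0,0,0,-0.1,0.1,9.9,-0.15]
    - [0,0,0,-0.1,0.1,9.9,1]
    - [0,0,0,-0.1,0.1,9.9,1]
    - [0,0,0,-0.1,0.1,9.9,1]

```text
time_s: 2.07
tcp_pos: [0.5797, -0.2861, 0.0524]
ee_rot: [[-0.953, 0.303, 0.004], [0.303, 0.953, -0.001], [-0.004, 0.0, -1.0]]
wrist_force: [0.3, -0.5, -0.3]
gripper_width: 0.425
gripper_force: 0.0
```

Call:
arm_command:
  deltas:
    - [0,0,0,0,0,0,1]
    - [0,0,0,0,0,0,1]
    - [0,0,0,0,0,0,1]

```text
time_s: 2.32
tcp_pos: [0.5792, -0.2856, 0.0514]
ee_rot: [[-0.953, 0.303, 0.002], [0.303, 0.953, -0.001], [-0.002, -0.0, -1.0]]
wrist_force: [-0.7, -0.2, 2.9]
gripper_width: 0.273
gripper_force: 30.0
```

Run:
```python
from h import *
go([.5784,-.2849,.05],90-17.69)
p=T(F['fx'],[0,-.062,.17]); print(p); go(p,100.84)
```

```text
[-0.     0.002  0.001] [0.1  0.04 0.14] at [ 0.5792 -0.2856  0.0514] t 2.3167 F [-0.7 -0.2  2.9] w 0.273 30.0
[ 0.5018984  -0.02995963  0.17      ]
[-0.001  0.002 -0.497] [ 15.09  22.01 -11.89] at [ 0.5792 -0.2856  0.0514] t 2.3167 F [-0.7 -0.2  2.9] w 0.273 30.0
```

Call:
arm_command:
  deltas:
    - [0,0,0,0,0,-4,1]
    - [0,0,0,0,0,-8,1]
    - [0,0,0,0,0,-11.5,1]
    - [0,0,0,0,0,-11.5,1]
    - [0,0,-0.12,2.3,3.3,-11.9,1]
    - [0,0,-0.23,4.5,6.6,-11.9,1]
    - [0,0,-0.34,6.7,9.9,-11.9,1]
    - [0,0,-0.43,9.0,13.2,-11.9,1]

```text
time_s: 2.98
tcp_pos: [0.5317, -0.131, 0.1685]
ee_rot: [[-0.992, -0.125, -0.001], [-0.125, 0.992, 0.001], [0.001, 0.001, -1.0]]
wrist_force: [1.1, 1.0, -2.0]
gripper_width: 0.275
gripper_force: 30.0
```

Run:
```python
from h import *
p=T(F['fx'],[.002,-.055,.15]); go(p,100.84)
```

```text
[ 0.001 -0.001 -0.064] [ 1.53 11.1   1.86] at [ 0.5317 -0.131   0.1685] t 2.9833 F [ 1.1  1.  -2. ] w 0.275 30.0
```

Call:
arm_command:
  deltas:
    - [0,0,-0.064,0.8,3.5,0.5,1]
    - [0,0,-0.064,1.5,7.5,1,1]
    - [0,0,-0.064,1.5,10.5,1.8,1]
    - [0,0,-0.064,1.5,10.5,1.8,1]
    - [0,0,-0.064,1.5,10.5,1.8,1]
    - [0,0,-0.064,1.5,10.5,1.8,1]

```text
time_s: 3.48
tcp_pos: [0.5053, -0.0299, 0.1511]
ee_rot: [[-0.983, -0.185, -0.0], [-0.185, 0.983, -0.0], [0.0, -0.0, -1.0]]
wrist_force: [-0.2, -0.2, -2.3]
gripper_width: 0.272
gripper_force: 30.0
```

Run:
```python
from h import *
go(T(F['fx'],[.002,-.055,.083]),100.84)
c=snap('top','t2'); im=c['pixels'][150:290,250:420]
cv2.imwrite('pics/t2c.png',cv2.resize(im,None,fx=4,fy=4,interpolation=cv2.INTER_CUBIC))
```

```text
[-0.    -0.    -0.003] [0.13 0.76 6.81] at [ 0.5053 -0.0299  0.1511] t 3.4833 F [-0.2 -0.2 -2.3] w 0.272 30.0
```

View pics/t2c.png

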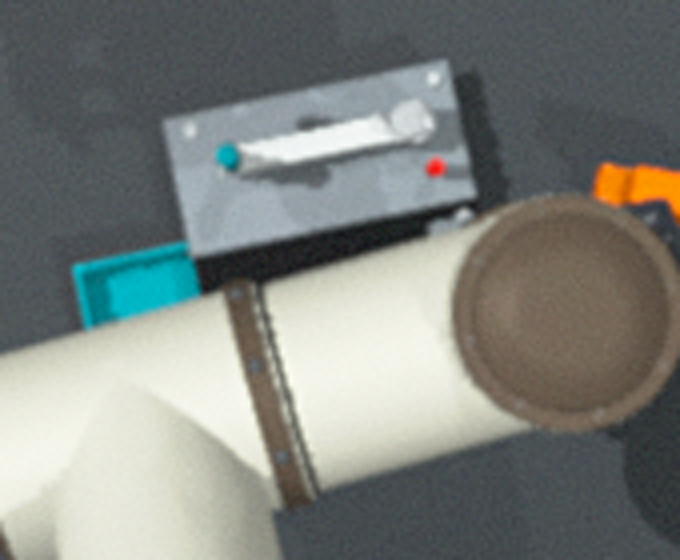

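The top view is blocked by the arm over the plate. The probe arm is still at rest (228,157), and the scraper is hidden. I'll descend by the measured pose.

Call:
arm_command:
  deltas:
    - [0,0,0,0.1,0.5,3,1]
    - [0,0,0,0.1,0.5,5.5,1]
    - [0,0,0,0.1,0.5,6.3,1]
    - [0,0,0,0.1,0.5,6.7,1]
    - [0,0,0,0.1,0.5,6.7,1]
    - [0,0,0,0.1,0.5,6.7,1]

```text
time_s: 4.03
tcp_pos: [0.5045, -0.0256, 0.0852]
ee_rot: [[-0.983, -0.184, 0.002], [-0.184, 0.983, 0.0], [-0.002, -0.0, -1.0]]
wrist_force: [1.7, 0.3, -1.8]
gripper_width: 0.274
gripper_force: 30.0
```

Run:
```python
from h import *
go(T(F['fx'],[.002,.09,.082]),100.84)
c=snap('scene','s3'); im=c['pixels'][110:260,220:400]
cv2.imwrite('pics/s3c.png',cv2.resize(im,None,fx=4,fy=4,interpolation=cv2.INTER_CUBIC))
```

```text
[-0.     0.002 -0.004] [ 0.2  14.82  0.31] at [ 0.5045 -0.0256  0.0852] t 4.0333 F [ 1.7  0.3 -1.8] w 0.274 30.0
```

View pics/s3c.png

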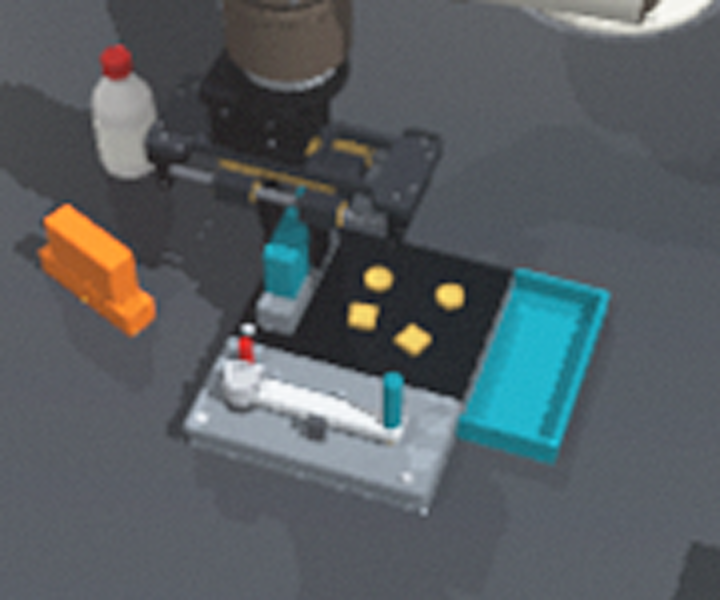

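The scraper stands upright on the -y side of the plate (crop 290,270), with all four chips in front of it (378,278), (450,295), (363,315), (412,340).

Call:
arm_command:
  deltas:
    - [0,0,0,0,0,0.2,1]
    - [0,0,0,0,0,0.2,1]
    - [0,0,0,0,0,0.2,1]
    - [0,0,0,0,0,0.2,1]

```text
time_s: 4.42
tcp_pos: [0.5036, -0.0251, 0.0827]
ee_rot: [[-0.983, -0.185, 0.001], [-0.185, 0.983, 0.0], [-0.001, 0.0, -1.0]]
wrist_force: [0.6, -0.1, -2.4]
gripper_width: 0.272
gripper_force: 30.0
```

Call:
arm_command:
  deltas:
    - [0,0,0,0.05,1,0.06,1]
    - [0,0,0,0.05,2,0.06,1]
    - [0,0,0,0.05,3,0.06,1]
    - [0,0,0,0.05,4,0.06,1]
    - [0,0,0,0.05,5,0.06,1]
    - [0,0,0,0.05,6,0.06,1]
    - [0,0,0,0.05,7,0.06,1]
    - [0,0,0,0.05,8,0.06,1]

```text
time_s: 5.08
tcp_pos: [0.4879, 0.0545, 0.0817]
ee_rot: [[-0.983, -0.185, 0.0], [-0.185, 0.983, -0.0], [-0.0, -0.0, -1.0]]
wrist_force: [0.7, -0.0, -2.4]
gripper_width: 0.276
gripper_force: 30.0
```

Call:
arm_command:
  deltas:
    - [0,0,0,0.1,0.8,0,1]
    - [0,0,0,0.1,1.6,0,1]
    - [0,0,0,0.1,2.4,0,1]
    - [0,0,0,0.1,3.2,0,1]
    - [0,0,0,0.1,4.0,0,1]
    - [0,0,0,0.1,4.8,0,1]
    - [0,0,0,0.1,5.6,0,1]
    - [0,0,0,0.1,6.3,0,1]

```text
time_s: 5.75
tcp_pos: [0.4754, 0.1159, 0.0816]
ee_rot: [[-0.983, -0.185, 0.0], [-0.185, 0.983, 0.0], [-0.0, 0.0, -1.0]]
wrist_force: [-0.1, 0.3, -1.5]
gripper_width: 0.271
gripper_force: 30.0
```

Run:
```python
from h import *
go(T(F['fx'],[.002,.09,.082]),100.84)
c=snap('scene','s4'); im=c['pixels'][110:260,220:400]
cv2.imwrite('pics/s4c.png',cv2.resize(im,None,fx=4,fy=4,interpolation=cv2.INTER_CUBIC))
```

```text
[ 0.     0.    -0.003] [-0.06  0.38 -0.04] at [0.4754 0.1159 0.0816] t 5.75 F [-0.1  0.3 -1.5] w 0.271 30.0
```

View pics/s4c.png

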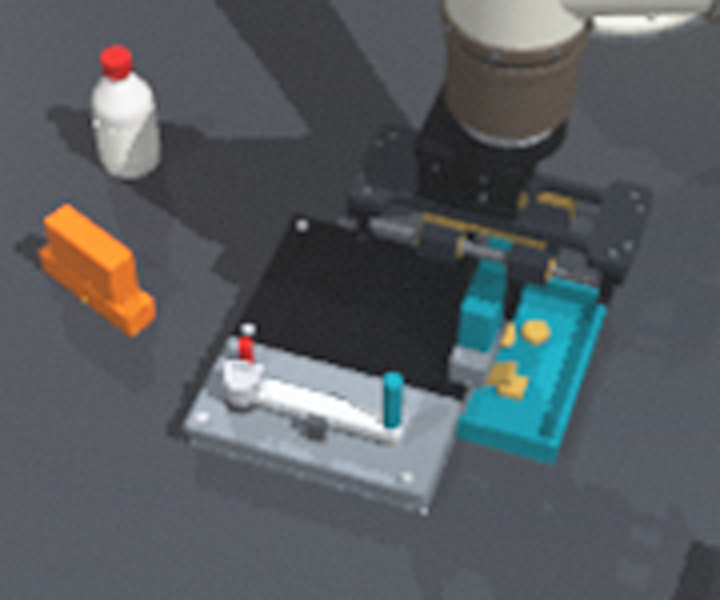

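The plate is clear, and the chips are in the tray at (505,335), (537,330), (503,375) and (513,385). Now I'll nudge forward, lift and return the scraper to where it stood.

Call:
arm_command:
  deltas:
    - [0,0,0,0,0.6,0,1]
    - [0,0,0,0,0.6,-2,1]
    - [0,0,0,0,0.4,-6,1]
    - [0,0,0,0,0,-9,1]
    - [0,0,0,0,-4,-9,1]
    - [0,0,0,0,-8,-9,1]
    - [0,0,0,0,-12,-9,1]
    - [0,0,0,0,-16,-9,1]

```text
time_s: 6.47
tcp_pos: [0.5049, -0.0435, 0.172]
ee_rot: [[-0.983, -0.185, 0.001], [-0.185, 0.983, 0.0], [-0.001, 0.0, -1.0]]
wrist_force: [1.2, 1.0, -2.4]
gripper_width: 0.271
gripper_force: 30.0
```

Run:
```python
from h import *
go([.579,-.288,.16],90-17.7)
c=snap('top','t5'); hsv=cv2.cvtColor(c['pixels'],cv2.COLOR_BGR2HSV)
m=cv2.inRange(hsv,(18,110,90),(34,255,255)); n,l,st,ce=cv2.connectedComponentsWithStats(m)
R=np.array([[np.cos(F['fx'][2]),np.sin(F['fx'][2])],[-np.sin(F['fx'][2]),np.cos(F['fx'][2])]])
for i in range(1,n):
    if st[i,4]>10: print(st[i,4],ce[i].round(1),(R@(ray(c,ce[i],.008)[:2]-F['fx'][:2])).round(4))
```

```text
[0.    0.001 0.495] [ -2.74 -25.4    1.19] at [ 0.5049 -0.0435  0.172 ] t 6.4667 F [ 1.2  1.  -2.4] w 0.271 30.0
40 [415.2 196. ] [ 0.0495 -0.2047]
46 [431.5 200.2] [ 0.0311 -0.2415]
```

Call:
arm_command:
  deltas:
    - [0,0,0.08,-0.4,-3.5,0,1]
    - [0,0,0.16,-0.8,-7,0,1]
    - [0,0,0.25,-1.3,-11,0,1]
    - [0,0,0.34,-1.8,-15,0,1]
    - [0,0,0.42,-2.2,-19,0.5,1]
    - [0,0,0.495,-2.6,-23,1,1]
    - [0,0,0.495,-2.7,-25.4,1.2,1]
    - [0,0,0.495,-2.7,-25.4,1.2,1]

```text
time_s: 7.18
tcp_pos: [0.5786, -0.2912, 0.1576]
ee_rot: [[-0.951, 0.309, -0.002], [0.309, 0.951, -0.0], [0.001, -0.001, -1.0]]
wrist_force: [1.5, -0.2, -2.0]
gripper_width: 0.273
gripper_force: 30.0
```

Call:
arm_command:
  deltas:
    - [0,0,0,0,0,0,1]
    - [0,0,0,0,0,0,1]

```text
time_s: 7.35
tcp_pos: [0.578, -0.2864, 0.1591]
ee_rot: [[-0.952, 0.305, -0.001], [0.305, 0.952, 0.001], [0.001, 0.0, -1.0]]
wrist_force: [-0.7, 0.4, -1.5]
gripper_width: 0.273
gripper_force: 30.0
```

Run:
```python
from h import *
go([.579,-.288,.0517],90-17.7)
c=snap('top','t6'); hsv=cv2.cvtColor(c['pixels'],cv2.COLOR_BGR2HSV)
m=cv2.inRange(hsv,(18,110,90),(34,255,255)); n,l,st,ce=cv2.connectedComponentsWithStats(m)
R=np.array([[np.cos(F['fx'][2]),np.sin(F['fx'][2])],[-np.sin(F['fx'][2]),np.cos(F['fx'][2])]])
for i in range(1,n):
    if st[i,4]>10: print(st[i,4],ce[i].round(1),(R@(ray(c,ce[i],.008)[:2]-F['fx'][:2])).round(4))
```

```text
[ 0.    -0.001 -0.001] [-0.16 -0.13 10.74] at [ 0.578  -0.2864  0.1591] t 7.35 F [-0.7  0.4 -1.5] w 0.273 30.0
25 [401.9 197.3] [ 0.0532 -0.172 ]
115 [415.5 197.4] [ 0.0461 -0.2045]
81 [293.7 233.8] [0.0209 0.1064]
32 [302.1 248. ] [-0.0173  0.0934]
43 [295.  255.4] [-0.0313  0.1141]
23 [187.5 282.7] [-0.0415  0.3834]
```

Call:
arm_command:
  deltas:
    - [0,0,0,-0.1,-0.1,4,1]
    - [0,0,0,-0.1,-0.1,7.5,1]
    - [0,0,0,-0.1,-0.1,9.5,1]
    - [0,0,0,-0.1,-0.1,10.2,1]
    - [0,0,0,-0.1,-0.1,10.5,1]
    - [0,0,0,-0.1,-0.1,10.7,1]
    - [0,0,0,-0.1,-0.1,10.8,1]
    - [0,0,0,-0.1,-0.1,10.8,1]

```text
time_s: 8.07
tcp_pos: [0.5803, -0.2881, 0.0535]
ee_rot: [[-0.953, 0.304, 0.003], [0.304, 0.953, -0.001], [-0.003, 0.0, -1.0]]
wrist_force: [-1.6, 0.5, -2.4]
gripper_width: 0.277
gripper_force: 30.0
```

Call:
arm_command:
  deltas:
    - [0,0,0,0,0,0,1]
    - [0,0,0,0,0,0,1]

```text
time_s: 8.23
tcp_pos: [0.5797, -0.2883, 0.0528]
ee_rot: [[-0.953, 0.304, 0.002], [0.304, 0.953, -0.001], [-0.002, 0.0, -1.0]]
wrist_force: [0.2, 0.1, -2.8]
gripper_width: 0.274
gripper_force: 30.0
```

Call:
arm_command:
  deltas:
    - [0,0,0,0,0,0.1,1]
    - [0,0,0,0,0,0.15,1]
    - [0,0,0,0,0,0.15,1]
    - [0,0,0,0,0,0.15,1]

```text
time_s: 8.57
tcp_pos: [0.5796, -0.2884, 0.0514]
ee_rot: [[-0.953, 0.304, 0.001], [0.304, 0.953, -0.001], [-0.001, -0.0, -1.0]]
wrist_force: [-1.9, 2.0, 5.0]
gripper_width: 0.275
gripper_force: 30.0
```

Contact with the bench. Next: release slowly and lift.

Call:
arm_command:
  deltas:
    - [0,0,0,0,0,0,-0.15]
    - [0,0,0,0,0,0,-0.15]
    - [0,0,0,0,0,0,-0.15]
    - [0,0,0,0,0,0,-0.15]
    - [0,0,0,0,0,-2,-0.15]
    - [0,0,0,0,0,-5,-0.15]
    - [0,0,0,0,0,-9,-0.15]
    - [0,0,0,0,0,-12,-0.15]

```text
time_s: 9.23
tcp_pos: [0.5796, -0.2885, 0.1724]
ee_rot: [[-0.953, 0.304, 0.001], [0.304, 0.953, -0.001], [-0.001, -0.001, -1.0]]
wrist_force: [1.1, -0.5, -0.3]
gripper_width: 0.569
gripper_force: 0.0
```

Run:
```python
from h import *
# handle measured by its top (z=.1) in the latest pictures
for n in('t6',):
    c=dict(np.load(f'pics/{n}.npz')); hsv=cv2.cvtColor(c['pixels'],cv2.COLOR_BGR2HSV); hsv[:, :295]=0; hsv[:,325:]=0; hsv[200:]=0
    m=cv2.inRange(hsv,(85,100,60),(100,255,255)); p=np.argwhere(m)[:,::-1]; u=p.mean(0); print(len(p),u,'z.1',ray(c,u,.1),'z.09',ray(c,u,.09))
print('model',T(F['fx'],[.115,.05,.1]))
f=F['fx']; 
for th in (0,1.4): # tool y tangential = arm dir + 90
    a=f[2]+np.pi/2+th; print(th, T(f,[.115,-.06,.08])+.11*np.array([np.cos(a),np.sin(a),0]), np.degrees(a)+90)
h=T(f,[.115,.05,.17]); go(h,10.84); print(sense()['joints'].round(0))
```

```text
31 [306.48387097 188.58064516] z.1 [0.59362176 0.10280599 0.1       ] z.09 [0.59442219 0.10316638 0.09      ]
model [0.59378236 0.10166992 0.1       ]
0 [0.59378236 0.10166992 0.08      ] 190.8402157011681
1.4 [ 0.50448876 -0.00839119  0.08      ] 271.0543070194833
[0.    0.002 1.073] [10.5 37.6  0.2] at [ 0.5796 -0.2885  0.1724] t 9.2333 F [ 1.1 -0.5 -0.3] w 0.569 0.0
[-12.  27.  -2.   0. -61. -96.]
```

Call:
arm_command:
  deltas:
    - [0,0,-0.9,5,18,0,-0.15]
    - [0,0,-0.9,5,18,0,-0.15]
    - [0,0,-0.9,5,18,0,-0.15]
    - [0,0,-0.9,5,18,0,-0.15]
    - [0,0,-0.9,5,18,0,-0.15]
    - [0,0,-0.9,5,18,0,-0.15]
    - [0,0,-0.9,5,18,0,-0.15]
    - [0,0,-0.9,5,18,0,-0.15]

```text
time_s: 9.9
tcp_pos: [0.5864, -0.1006, 0.17]
ee_rot: [[-0.828, -0.561, -0.0], [-0.561, 0.828, 0.0], [0.0, 0.0, -1.0]]
wrist_force: [-0.2, -0.2, -0.3]
gripper_width: 0.576
gripper_force: 0.0
```

Run:
```python
from h import *
h=T(F['fx'],[.115,.05,.15]); go(h,190.84); print(sense()['joints'].round(0))
```

```text
[ 0.    -0.    -1.165] [-11.96  16.33   2.  ] at [ 0.5864 -0.1006  0.17  ] t 9.9 F [-0.2 -0.2 -0.3] w 0.576 0.0
[  6.  23. -10.  -0. -58. -62.]
```

Call:
arm_command:
  deltas:
    - [0,0,-0.9,-12,16.3,0,-0.15]
    - [0,0,-0.9,-12,16.3,0,-0.15]
    - [0,0,-0.9,-12,16.3,0,-0.15]
    - [0,0,-0.9,-12,16.3,0,-0.15]
    - [0,0,-1.165,-12,16.3,0,-0.15]
    - [0,0,-1.165,-12,16.3,0,-0.15]
    - [0,0,-1.165,-12,16.3,0,-0.15]
    - [0,0,-1.165,-12,16.3,0,-0.15]

```text
time_s: 10.57
tcp_pos: [0.5951, 0.1015, 0.1697]
ee_rot: [[0.025, -1.0, -0.001], [-1.0, -0.025, -0.0], [0.0, 0.001, -1.0]]
wrist_force: [-0.6, -0.3, -0.3]
gripper_width: 0.572
gripper_force: 0.0
```

Call:
arm_command:
  deltas:
    - [0,0,-0.16,0,0,0,-0.15]
    - [0,0,-0.16,0,0,0,-0.15]
    - [0,0,-0.16,0,0,0,-0.15]
    - [0,0,-0.16,0,0,0,-0.15]

```text
time_s: 10.9
tcp_pos: [0.5952, 0.1004, 0.1699]
ee_rot: [[0.176, -0.984, -0.0], [-0.984, -0.176, -0.0], [0.0, 0.0, -1.0]]
wrist_force: [0.4, -0.2, 0.5]
gripper_width: 0.578
gripper_force: 0.0
```

Run:
```python
from h import *
h=T(F['fx'],[.115,.05,.082]); go(h,190.84); print(sense()['joints'].round(0))
c=snap('scene','s7'); im=c['pixels'][90:270,140:400]
cv2.imwrite('pics/s7c.png',cv2.resize(im,None,fx=3,fy=3,interpolation=cv2.INTER_CUBIC))
```

```text
[ 0.    -0.    -0.012] [-0.15  0.11  8.79] at [0.5952 0.1004 0.1699] t 10.9 F [ 0.4 -0.2  0.5] w 0.578 0.0
[ 25.  23.  -8.  -0. -58. -15.]
```

View pics/s7c.png

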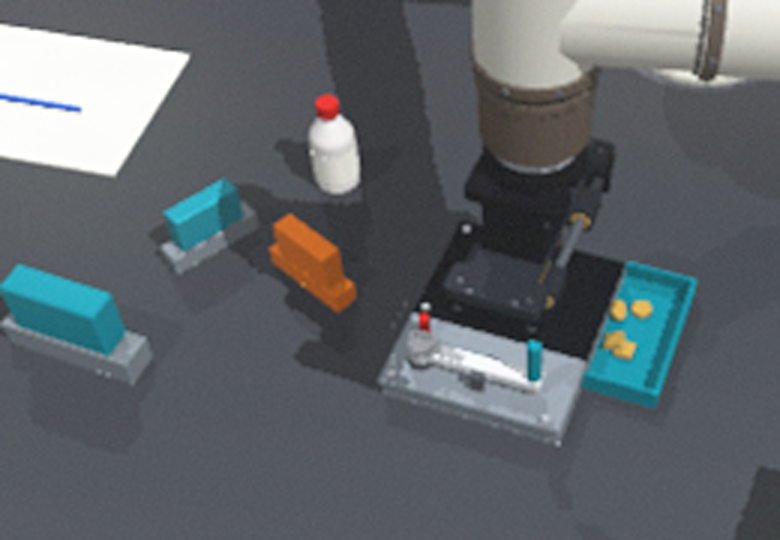

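The scraper stands upright at (210,220), well clear of the fixture. The chips are in the tray at (620,330), and the gripper is above the handle (535,355). Next: descend and grip.

Call:
arm_command:
  deltas:
    - [0,0,-0.012,-0.15,0.1,4,-0.15]
    - [0,0,-0.012,-0.15,0.1,7,-0.15]
    - [0,0,-0.012,-0.15,0.1,8.5,-0.15]
    - [0,0,-0.012,-0.15,0.1,8.8,-0.15]
    - [0,0,-0.012,-0.15,0.1,8.8,-0.15]
    - [0,0,-0.012,-0.15,0.1,8.8,1]
    - [0,0,-0.012,-0.15,0.1,8.8,1]
    - [0,0,-0.012,-0.15,0.1,8.8,1]

```text
time_s: 11.62
tcp_pos: [0.5949, 0.1024, 0.0838]
ee_rot: [[0.191, -0.982, 0.003], [-0.982, -0.191, 0.001], [-0.001, -0.003, -1.0]]
wrist_force: [-0.2, 0.1, 1.0]
gripper_width: 0.426
gripper_force: 0.0
```

Call:
arm_command:
  deltas:
    - [0,0,0,0,0,0,1]
    - [0,0,0,0,0,0,1]
    - [0,0,0,0,0,0,1]
    - [0,0,0,0,0,0,1]
    - [0,0,0,0,0,0,1]

```text
time_s: 12.03
tcp_pos: [0.5947, 0.1023, 0.0826]
ee_rot: [[0.191, -0.982, 0.002], [-0.982, -0.191, 0.001], [-0.0, -0.002, -1.0]]
wrist_force: [1.9, 0.6, 0.9]
gripper_width: 0.149
gripper_force: 30.0
```

Run:
```python
from h import *
go(T(F['fx'],[.115,.05,.082]),190.84)
print('rows for arm angle, tool axes at rest (handle dir = -x? )')
s=sense(); R=s['ee_rot']; f=F['fx']; piv=T(f,[.115,-.06,0])[:2]
d=s['tcp_pos'][:2]-piv; r0=np.linalg.norm(d); a0=np.arctan2(d[1],d[0]); print('r',r0,'angle',a0-f[2]-np.pi/2)
for t in np.arange(.1,1.46,.1):
    a=f[2]+np.pi/2+t; p=np.r_[piv+.11*np.array([np.cos(a),np.sin(a)]),s['tcp_pos'][2]]
    q=np.r_[piv+.11*np.array([np.cos(f[2]+np.pi/2),np.sin(f[2]+np.pi/2)]),s['tcp_pos'][2]]
    print(round(t,2),(R.T@(p-q)*100).round(2))
```

```text
[-0.002  0.     0.003] [0.04 0.1  0.06] at [0.5947 0.1023 0.0826] t 12.0333 F [1.9 0.6 0.9] w 0.149 30.0
rows for arm angle, tool axes at rest (handle dir = -x? )
r 0.11045676978300589 angle -0.009333584367210435
0.1 [ 0.05  1.1  -0.  ]
0.2 [ 0.21  2.19 -0.  ]
0.3 [ 0.48  3.25 -0.01]
0.4 [ 0.86  4.29 -0.01]
0.5 [ 1.33  5.28 -0.01]
0.6 [ 1.9   6.22 -0.01]
0.7 [ 2.57  7.09 -0.01]
0.8 [ 3.31  7.9  -0.02]
0.9 [ 4.14  8.63 -0.02]
1.0 [ 5.03  9.27 -0.02]
1.1 [ 5.98  9.82 -0.02]
1.2 [ 6.98 10.27 -0.02]
1.3 [ 8.03 10.62 -0.02]
1.4 [ 9.1  10.87 -0.02]
```

Call:
arm_command:
  deltas:
    - [0,0,-0.1,0.05,1.1,0,1]
    - [0,0,-0.2,0.21,2.19,0,1]
    - [0,0,-0.3,0.48,3.25,0,1]
    - [0,0,-0.4,0.86,4.29,0,1]
    - [0,0,-0.5,1.33,5.28,0,1]
    - [0,0,-0.6,1.9,6.22,0,1]
    - [0,0,-0.7,2.57,7.09,0,1]
    - [0,0,-0.7,2.57,7.09,0,1]

```text
time_s: 12.7
tcp_pos: [0.5303, 0.0631, 0.0826]
ee_rot: [[0.78, -0.626, 0.004], [-0.626, -0.78, 0.001], [0.003, -0.004, -1.0]]
wrist_force: [5.4, 1.4, -3.5]
gripper_width: 0.153
gripper_force: 30.0
```

```bash
cat > swing.py <<'E'
from h import *
s=sense(); f=F['fx']; R=s['ee_rot']; piv=T(f,[.115,-.06,0])[:2]
d=s['tcp_pos'][:2]-piv; a=np.arctan2(d[1],d[0]); t=a-f[2]-np.pi/2
y=np.degrees(np.arctan2(R[1,1],R[0,1])); F3=np.array(s['wrist_force'])
u=d/np.linalg.norm(d); tg=np.array([-u[1],u[0]])
print('r',np.linalg.norm(d),'th',t,'tool y',y%360,'ideal',np.degrees(f[2]+np.pi+t)%360,'F rad/tan',F3[:2]@u,F3[:2]@tg,F3[2],'mz',s['moment'][2],'w',s['gripper_width'],s['gripper_force'],s['time_s'],s['tcp_pos'])
for k in (.9,1.0,1.1,1.2,1.3,1.4,1.42,1.44,1.47):
    if k>t-.03:
        b=f[2]+np.pi/2+k; print(k,(R.T@np.r_[piv+.1105*np.array([np.cos(b),np.sin(b)])-s['tcp_pos'][:2],0]*100).round(2), 'rz',round(-(np.radians((np.degrees(f[2]+np.pi+k)-y)%360)),3))
E
python3 swing.py
```

```text
r 0.1090999114246317 th 0.6916584163129178 tool y 231.2596483048339 ideal 230.46932382060072 F rad/tan -3.253987461018874 -4.531185536055357 -3.533647646334848 mz -0.015839307368285847 w 0.15321893145922724 29.97259256662801 12.7 [0.53032313 0.06307396 0.08262943]
0.9 [ 0.07  2.29 -0.01] rz -0.195
1.0 [ 0.33  3.36 -0.01] rz -0.295
1.1 [ 0.71  4.4  -0.02] rz -0.395
1.2 [ 1.18  5.4  -0.02] rz -0.495
1.3 [ 1.76  6.34 -0.02] rz -0.595
1.4 [ 2.42  7.22 -0.02] rz -0.695
1.42 [ 2.56  7.39 -0.02] rz -0.715
1.44 [ 2.71  7.56 -0.02] rz -0.735
1.47 [ 2.93  7.8  -0.02] rz -0.765
```

Tracking well, so I'll continue to about 1.37 before feeling for the stop.

Call:
arm_command:
  deltas:
    - [0,0,-0.1,0.0,1.2,0,1]
    - [0,0,-0.2,0.07,2.3,0,1]
    - [0,0,-0.3,0.33,3.36,0,1]
    - [0,0,-0.4,0.71,4.4,0,1]
    - [0,0,-0.5,1.18,5.4,0,1]
    - [0,0,-0.59,1.76,6.34,0,1]
    - [0,0,-0.66,2.2,6.95,0,1]
    - [0,0,-0.66,2.2,6.95,0,1]

```text
time_s: 13.37
tcp_pos: [0.5069, -0.0033, 0.0827]
ee_rot: [[1.0, -0.018, 0.01], [-0.018, -1.0, 0.004], [0.01, -0.004, -1.0]]
wrist_force: [7.1, 6.3, -6.6]
gripper_width: 0.152
gripper_force: 30.0
```

```bash
python3 swing.py
```

```text
r 0.1075823658875356 th 1.3530679155148917 tool y 268.98177001309375 ideal 268.36529665473523 F rad/tan -6.945694339482563 -6.49220645297138 -6.621568467581831 mz 0.005305058136975306 w 0.15203945974552394 30.001122986432165 13.3667 [ 0.50693156 -0.00329817  0.08265003]
1.4 [-0.29  0.52 -0.  ] rz -0.036
1.42 [-0.27  0.74 -0.01] rz -0.056
1.44 [-0.26  0.96 -0.01] rz -0.076
1.47 [-0.23  1.29 -0.01] rz -0.106
```

Call:
arm_command:
  deltas:
    - [0,0,-0.02,0.1,0.2,0,1]
    - [0,0,-0.036,0.1,0.4,0.05,1]
    - [0,0,-0.036,0.1,0.55,0.05,1]
    - [0,0,-0.036,0.1,0.7,0.05,1]
    - [0,0,-0.036,0.1,0.7,0.05,1]
    - [0,0,-0.036,0.1,0.7,0.05,1]

```text
time_s: 13.87
tcp_pos: [0.507, -0.0073, 0.0826]
ee_rot: [[1.0, 0.017, 0.009], [0.017, -1.0, 0.006], [0.009, -0.006, -1.0]]
wrist_force: [1.3, 17.4, -0.4]
gripper_width: 0.151
gripper_force: 30.0
```

```bash
python3 swing.py
```

```text
r 0.10743346521388099 th -4.893305323025064 tool y 270.95932429843043 ideal 270.47447282293194 F rad/tan -1.485878391673461 -17.379239952274105 -0.3545806449527692 mz 0.005715102670314529 w 0.15072723177835148 30.019475441949908 13.8667 [ 0.50704036 -0.00725684  0.08257179]
0.9 [ 1.04 -5.19  0.04] rz -5.785
1.0 [ 0.56 -4.2   0.03] rz -5.885
1.1 [ 0.18 -3.16  0.02] rz -5.985
1.2 [-0.09 -2.09  0.01] rz -6.085
1.3 [-0.25 -0.99  0.  ] rz -6.185
1.4 [-0.31  0.11 -0.  ] rz -0.002
1.42 [-0.3   0.33 -0.  ] rz -0.022
1.44 [-0.3   0.55 -0.01] rz -0.042
1.47 [-0.28  0.88 -0.01] rz -0.072
```

Call:
arm_command:
  deltas:
    - [0,0,0,0,0.12,0,1]
    - [0,0,0,0,0.12,0,1]
    - [0,0,0,0,0.12,0,1]
    - [0,0,0,0,0.12,0,1]
    - [0,0,0,0,0.12,0,1]
    - [0,0,0,0,0.12,0,1]

```text
time_s: 14.37
tcp_pos: [0.507, -0.0076, 0.0826]
ee_rot: [[1.0, 0.017, 0.009], [0.017, -1.0, 0.007], [0.009, -0.007, -1.0]]
wrist_force: [0.7, 20.9, 0.2]
gripper_width: 0.157
gripper_force: 30.0
```

```bash
python3 swing.py|head -1
python3 - <<'E'
from h import *
c=snap('scene','s8'); im=c['pixels'][90:270,140:400]
cv2.imwrite('pics/s8c.png',cv2.resize(im,None,fx=3,fy=3,interpolation=cv2.INTER_CUBIC))
E
```

```text
r 0.10743099403361756 th -4.890079192557853 tool y 270.97203766393153 ideal 270.6593164828617 F rad/tan -0.9036030233275198 -20.88354925269168 0.24689758839097625 mz 0.04493725487770973 w 0.15667932911063584 30.020976224277547 14.3667 [ 0.50704626 -0.00760339  0.08256199]
```

View pics/s8c.png

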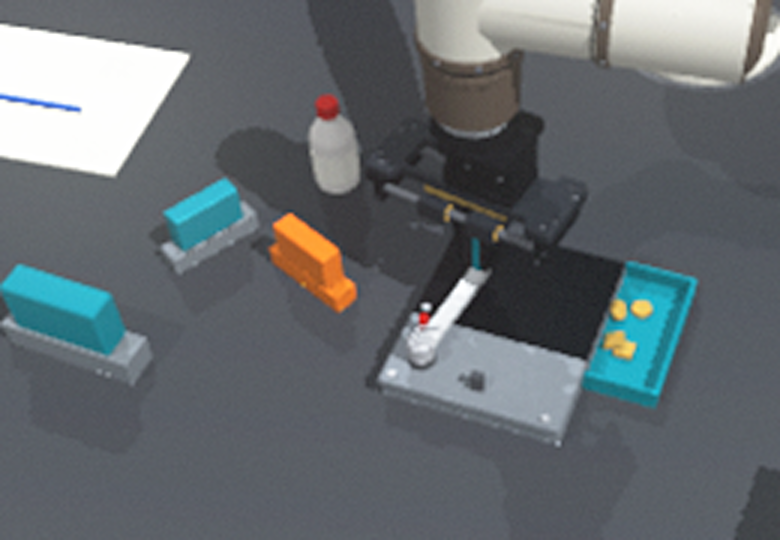

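The arm lies against the red stop pin (crop 424,318), still gripped. The measured angle is 1.393 against the nominal 1.4, and the holding force of 21 N is well above the spring's 6 N, so it is resting on the stop.

```bash
python3 -c "
from station import finish_job; print(finish_job())"
```

```text
the job is handed in; nothing more can be done
None
```

The job is handed in: all four chips are in the tray, the scraper is standing upright on the bench clear of the fixture, and the gripper is still holding the probe arm against its stop, after about 14.4 s of robot time.

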